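# Lock the canvas holder of a table easel with its pin

### The arm

A 7-joint arm with a two-finger parallel gripper is mounted at the origin on the work surface. World frame = base frame: x ahead of the robot, y to its left, z up, the work surface at z = 0. Lengths are in m, angles in rad, forces in N, time in s.
With the tool pointing down it reaches from about 0.425 to 0.925 m from the base axis. Payload 6.8 kg.
Tool frame: the origin (TCP) lies midway between the tips of the shut fingers; the grasp point (between the pads) lies 19 mm behind it; y points along the fingers, z is the direction in which the jaws open and shut, and the axes are right-handed (so a half turn about y gives the same grasp; the last joint's range is limited). The gripper opens to 85 mm and grips with 20 to 120 N. Pads are 22 mm wide; open, the fingers measure 114 mm over their backs; the gripper's body (76 mm by 85 mm) begins 54 mm behind the grasp point. The pads swing forward as they close: fully open they stand 13 mm farther back than shut.
Start: joints at [-1.417, 0.477, 0.022, 1.555, -0.011, 1.109, -0.083], TCP at [0.175, 0.652, 0.231] pointing down, gripper open.
Joint ranges: [-2.96, 2.96], [-0.34, 2.1], [-1.41, 1.46], [0.24, 2.44], [-1.37, 4.51], [0.17, 1.92], [-2.96, 2.96]. Speed limits (rad/s): [2.39, 2.39, 3.14, 3.14, 3.14, 3.14, 3.14].

### API

Orientations are given as a unit quaternion [w, x, y, z].
In Python, from station import bot gives the robot as it stands. The module is installed in compiled form; this text tells all that it offers.
- The arm moves only by the shell command python3 -m crank 'ROWS' [FORCE]. ROWS is JSON, a list of rows, each an object with "linear": the shift along the tool's x, y, z in m, a list of three; "dr": the turn, a rotation vector about the tool's x, y, z in degrees, a list of three; "hand": the gripper command: -1 is shut, 1 is fully open, values between are in proportion. A call has 1 to 10 rows; each row is the pose to reach, as a shift and turn from the pose commanded when the call began, along the tool's axes at that moment; what a row does not reach only later rows make up. A row lasts 1/12 s, in which the tool goes at most 41.7 mm and 7.16 degrees, less where a joint would pass 70% of its speed; a pose out of reach is approached as far as the arm can. A call with a gripper value outside its range is refused whole. The fingers move at their own pace and stop on an object; FORCE is the grip in N (left out, the last holds). Time passes only in rows, so rows that repeat a pose let the fingers close. It gives the time, the measured TCP pose, the force and the opening at its end, in the units of the state.
- bot.get_obs(): the state, without advancing time (a new reading comes with each control period).
- bot.read_camera(name): name is "scene" or "top" or "wrist"; returns the picture (420x560x3 uint8, blue, green, red); there is no depth.
- bot.camera_params(name): a dict with "K" (3x3 intrinsics, pixels), "R" (3x3) and "t" (3): a world point X has camera coordinates R X + t; the wrist camera has in their place "hand_eye" (4x4, takes a point from camera to tool coordinates, whose origin is the TCP and whose axes are the tool frame's). Camera axes: x right, y down, z forward; pixel columns grow to the right and rows downward; lengths in m; the calibration is good to about 2 mm. A picture is of the moment at which its call begins: read the wrist's pose just before it. camera_params takes no time and is no camera call.
- bot.hand_in(): hands the job in, once; it reports no verdict.
Trained networks look in the newest picture that a camera, given by its name, has taken for a name from the list of things; names that differ only in an ending like _2 or _b are one class to them, and where a whole thing is asked for, a point or a joint stands for the part that bears it (a point fixed in the world has none). Each returns a list of dicts, best first, with "score" (0 to 1); they miss things now and then, are a little off and sometimes report something else, mostly with a low value. They report only what shows in the picture. A call takes as long as a camera call.
- bot.search_frame(camera, target): "extent" ([left, top, right, bottom] in pixels, round what is visible of it).
- bot.cut_out(camera, target): "pixels" (420x560 bool, what is visible of it) and "extent" ([left, top, right, bottom] in pixels, round what is visible of it).
- bot.place_of(camera, target): "xy" ([column, row] in pixels: a listed point, or the origin of a listed thing).
The state is a dict: "t": time; "q": joint angles; "joint_vel": joint speeds; "joint_torque": joint torques, N m; "eef_pos": TCP position; "tool_rot": TCP orientation; "contact_force": force on the tool from outside, world axes, zero at the start; "torque": the same for the moment, N m; "gripper_width": opening from 0.0 (shut) to 1.0 (fully open).
Only numpy, scipy, OpenCV 4.12 (cv2) and the standard library are available. Lean on these libraries where they do the work, as an engineer would, in place of code of your own. Each camera call takes 0.05 s, during which the arm holds its last target. There are 200 camera calls.

### The job

Lock the easel's sliding canvas holder. Take the steel pin out of its wooden rest and put it in the holder's hole so that its tip stands on the mast beneath, then slide the holder along towards its lip end, feeling for the mast's hole hidden underneath, until the pin drops in; press the pin fully home, standing upright in the mast, and let go. Use gentle force on the easel throughout, never a hard shove, and leave the other things on the table undisturbed.

Things in the scene. Friction and masses are not known exactly. Their poses are not given: they have to be found in the camera images.
- knob (a point): Centre of the loose locking pin's round head, half-way up. Plain steel pin, about 55 to 110 g: head 22 mm in diameter, 34 mm tall; below it a shank 10 mm in diameter, 46 mm long, with a 1 mm chamfer at the tip. z axis up along the pin; head's underside 17 mm and tip 63 mm below this point. It starts upright in the rest, head's underside on the rest's top.
- pin_tip (a point): Lowest point of the pin's shank, on its axis; z axis up along the pin.
- rest: Dark wooden block, fixed, 50 x 50 x 55 mm high, with a 12.5 mm hole in its top where the pin starts. Origin: centre of its underside.
- easel: Wooden table easel lying flat, fixed, 420 mm long (its y axis, along the mast), 140 mm wide at its two end feet. Origin: centre of its underside, on the table. The mast is a beam 56 mm wide between two end blocks 60 mm high that begin at y = +150 and -150 mm; its canvas holder slides on top.
- mast_mid (a point): Middle of the mast's level aluminium top face, 50 mm above the easel's origin, axes as the easel's. In this face, on the centre line (x = 0) and under the holder, is one blind hole, 13 mm wide, 24 mm deep, 1 mm chamfer. Its place differs every time and is not measured: between y = -50 and 0 mm here, and 20 to 100 mm further to +y than the bore at the start.
- holder (a joint): Position of the sliding canvas holder along the mast, in m: 0 to 0.12, growing towards the easel's +y, its lip end. It starts between 0 and 0.03. It takes about 2 to 4 N to slide and stays where it is left; nothing stops it at the hidden hole, so without the pin it slides past.
- bore (a point): Mouth centre of the holder's bore, in its top face; moves with it; axes as the easel's; 77 mm above the table, at easel x = 0, y = -100 mm + joint. Holder: plate 74 x 160 x 26 mm, 1 mm above the mast, to 30 mm behind the bore and 130 mm ahead (+y), ending in a 22 mm high lip. Bore 12 mm, right through. Tip on the mast: head 19 mm above the plate; fully home: head on the plate.
- jar_low: Loose paint jar, 68 mm in diameter, 75 mm high, bystander. Origin under its centre.
- cup: Loose white plastic cup, 72 mm across, 90 mm high, bystander. Origin under its centre.
- jar_far: Loose paint jar, 64 mm in diameter, 85 mm high, bystander. Origin under its centre.
- bottle: Loose white bottle, 42 mm in diameter, 100 mm high, bystander. Origin under its centre.
- tube: Loose paint tube lying flat, 107 x 32 x 20 mm, bystander. Origin under its body's centre.
- brush: Loose brush lying flat, 200 mm long, bystander.

How it is judged:
On the way, in this order (a step that is already met when the one before it is completed fails the run):
1. the pin's tip is in the holder's bore, at or near the mast's top (x of pin_tip in the frame of bore between -0.004 and 0.004 m and y of pin_tip in the frame of bore between -0.004 and 0.004 m and z of pin_tip in the frame of bore between -0.0295 and -0.018 m), for 0.1 s.
2. the pin's tip has dropped into the mast's hidden hole by at least 5 mm (x of pin_tip in the frame of bore between -0.004 and 0.004 m and y of pin_tip in the frame of bore between -0.004 and 0.004 m and z of pin_tip in the frame of easel below 0.045 m), for 0.1 s.
At the end, for the whole second after the job is handed in: The pin stands upright (within 7 degrees) through the holder's bore in the mast's hole, its head within 2.5 mm of the holder's plate (tip at least 16.5 mm below the mast's top), pin and holder at rest (x of pin_tip in the frame of bore between -0.004 and 0.004 m and y of pin_tip in the frame of bore between -0.004 and 0.004 m and z of pin_tip in the frame of easel below 0.0335 m and angle between pin_tip's own z axis and vertical below 0.12 rad and linear speed of pin below 0.01 m/s and velocity of joint holder between -0.005 and 0.005 m/s); the robot touches nothing.
It fails at once if the pin presses on the easel, its mast or its canvas holder with more than 60 N (contact force between pin and easel above 60 N).
It fails at once if the robot presses on the easel or its canvas holder with more than 60 N (contact force between any of the fingers, the arm and easel above 60 N).
It fails at once if a jar, the cup, the bottle, the tube or the brush is moved by more than 20 mm (distance of any of jar_low, cup, jar_far, bottle, tube, brush from where it was at the start of the episode above 0.02 m).
It also fails if it takes over 64 s, if anything falls off the work surface, if the arm or the gripper's body presses on something with over 40 N, if the wrist force passes 120 N, or if a joint passes its speed limit or range.

## Working session

There is one attempt and no reset: what is moved stays moved. The work goes in short steps, Python scripts to look and compute and a shell command to move; the robot and the scene stay as the last step left them, time stands still between calls to the robot, and variables do not carry over. Pictures are saved under pics/ and viewed, about 8 in all and at most 12, crops included, and the job is handed in when it is done.

```bash
mkdir -p pics
cat > h.py <<'E'
import numpy as np, cv2
from scipy.spatial.transform import Rotation as Ro
from station import bot
def tool():
    o=bot.get_obs(); w,x,y,z=o['tool_rot']; return Ro.from_quat([x,y,z,w]).as_matrix(), np.array(o['eef_pos'])
def cam(n):
    p=bot.camera_params(n); K=np.array(p['K'])
    if 'R' in p and n!='wrist':
        R=np.array(p['R']);t=np.array(p['t']); return K,R.T,-R.T@t
    R,e=tool(); H=np.array(p['hand_eye']); return K,R@H[:3,:3],R@H[:3,3]+e
def onplane(n,uv,z,c=None):
    K,R,c0=c or cam(n); d=R@np.linalg.solve(K,[uv[0],uv[1],1]); return c0+d*(z-c0[2])/d[2]
def tri(obs):
    A=np.zeros((3,3));b=np.zeros(3)
    for (K,R,c),uv in obs:
        d=R@np.linalg.solve(K,[uv[0],uv[1],1]);d/=np.linalg.norm(d);P=np.eye(3)-np.outer(d,d);A+=P;b+=P@c
    return np.linalg.solve(A,b)
def proj(c,X):
    K,R,c0=c; p=K@(R.T@(np.array(X)-c0)); return p[:2]/p[2]
E
python3 - <<'E'
from h import *
np.set_printoptions(precision=4,suppress=True)
o=bot.get_obs();print(o);print(tool()[0])
for n in ['scene','top','wrist']:
    c=cam(n); im=bot.read_camera(n); cv2.imwrite(f'pics/{n}0.png',im); print(n,c[2],c[1][:,2])
    for t,z in [('knob',.072),('rest',0),('easel',0),('mast_mid',.05),('bore',.077),('jar_low',0),('cup',0),('jar_far',0),('bottle',0),('tube',0),('brush',0)]:
        r=bot.place_of(n,t)
        print(t,[(round(a['score'],2),np.round(a['xy'],1),onplane(n,a['xy'],z,c)[:2]) for a in r[:2]])
a=np.vstack([cv2.imread(f'pics/{n}0.png') for n in ['scene','top']])
E
```

```text
{'t': 0.0, 'q': array([-1.4171,  0.4778,  0.0223,  1.5565, -0.0115,  1.1093, -0.0831]), 'joint_vel': array([ 0.0012, -0.0017,  0.0009,  0.001 ,  0.0004,  0.0009, -0.0012]), 'joint_torque': array([  0.0008, -59.6457,   1.6086, -28.1193,   0.0126,   0.0095,
        -0.    ]), 'eef_pos': array([0.1745, 0.6514, 0.2303]), 'tool_rot': array([-0.7004,  0.7017, -0.0923,  0.0922]), 'contact_force': array([ 0.4368, -0.0093,  0.1139]), 'torque': array([-0.0226, -0.058 ,  0.0093]), 'gripper_width': 0.997691808372912}
[[ 0.9659 -0.0004  0.2588]
 [-0.2588 -0.0018  0.9659]
 [ 0.0001 -1.     -0.0018]]
scene [ 1.0041 -0.3283  0.9722] [-0.3928  0.3119 -0.8651]
knob [(0.55, array([324.8, 110.8]), array([0.4219, 0.2806]))]
rest [(0.83, array([320.2, 126.3]), array([0.4131, 0.2788]))]
easel [(0.59, array([264. , 246.4]), array([ 0.6235, -0.0847]))]
mast_mid [(0.84, array([269.2, 238.6]), array([ 0.6343, -0.0752]))]
bore [(0.84, array([230.9, 250. ]), array([ 0.6146, -0.1691]))]
jar_low [(0.59, array([268.2, 145.7]), array([0.377 , 0.1139]))]
cup [(0.69, array([167.6, 206.1]), array([ 0.3752, -0.2154]))]

[... 813 characters left out ...]
[333.8, 188.8]), array([ 0.6191, -0.1773]))]
jar_low [(0.59, array([231.3, 267.6]), array([0.391 , 0.1188])), (0.21, array([252.3, 136.3]), array([0.8   , 0.0668]))]
cup [(0.75, array([341.1, 275.6]), array([ 0.3727, -0.2078]))]
jar_far [(0.59, array([251.8, 136.9]), array([0.798 , 0.0683]))]
bottle [(0.77, array([309.3, 144.6]), array([ 0.7769, -0.1117])), (0.73, array([332.2, 190.8]), array([ 0.6305, -0.1826]))]
tube [(0.55, array([128.6, 227.9]), array([0.5042, 0.4303]))]
brush [(0.78, array([413.2, 227.7]), array([ 0.5206, -0.4286]))]
wrist [0.1082 0.6698 0.3742] [ 0.2637 -0.0704 -0.962 ]
knob []
rest []
easel []
mast_mid []
bore []
jar_low []
cup []
jar_far []
bottle []
tube []
brush []
```

View pics/scene0.png

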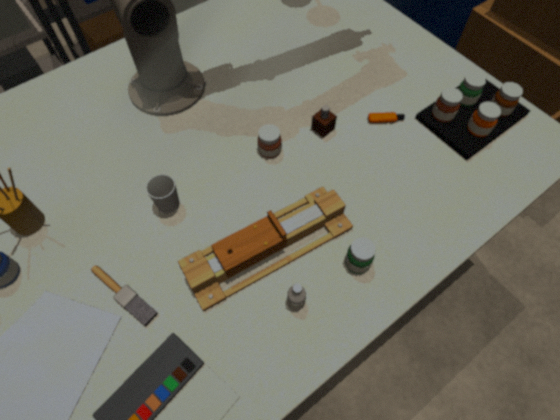

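View pics/top0.png

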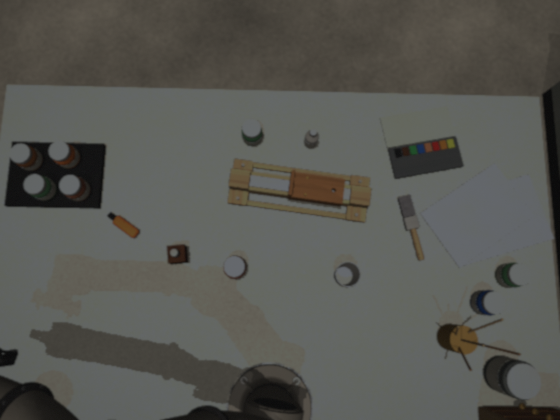

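Networks and pictures agree: rest and pin at about (0.42, 0.28), easel at (0.62, -0.08), bore end towards -y, lip towards +y. Next I go above the pin.

```bash
python3 -m crank '[{"linear":[0.04,0,-0.035],"dr":[0,0,0],"hand":1},{"linear":[0.07,0,-0.062],"dr":[0,0,0],"hand":1},{"linear":[0.1,0,-0.089],"dr":[0,0,0],"hand":1},{"linear":[0.13,0,-0.115],"dr":[0,0,0],"hand":1},{"linear":[0.16,0,-0.142],"dr":[0,0,0],"hand":1},{"linear":[0.19,0,-0.169],"dr":[0,0,0],"hand":1},{"linear":[0.22,0,-0.195],"dr":[0,0,0],"hand":1},{"linear":[0.25,0,-0.222],"dr":[0,0,0],"hand":1},{"linear":[0.28,0,-0.249],"dr":[0,0,0],"hand":1},{"linear":[0.31,0,-0.275],"dr":[0,0,0],"hand":1}]' 30
python3 -m crank '[{"linear":[0.012,0,-0.011],"dr":[0,-3,0],"hand":1},{"linear":[0.024,0,-0.022],"dr":[0,-6,0],"hand":1},{"linear":[0.026,0,-0.022],"dr":[0,-9,0],"hand":1},{"linear":[0.026,0,-0.022],"dr":[0,-9,0],"hand":1},{"linear":[0.026,0,-0.022],"dr":[0,-9,0],"hand":1}]'
cat > look.py <<'E'
from h import *
import sys
np.set_printoptions(precision=4,suppress=True)
def look(name,items):
    R,e=tool(); c=cam('wrist'); im=bot.read_camera('wrist'); cv2.imwrite('pics/'+name,im)
    print('tcp',e,'R',R.round(3).tolist())
    for t,z in items:
        r=bot.place_of('wrist',t)
        for a in r[:2]:
            X=onplane('wrist',a['xy'],z,c); print(t,round(a['score'],2),np.round(a['xy'],1),X,'tool',R.T@(X-e))
    return c,im
E
python3 - <<'E'
from look import *
look('w1.png',[('knob',.072),('rest',0),('pin_tip',.009)])
E
```

```text
t: 2.63
eef_pos: [0.4039, 0.304, 0.2317]
tool_rot: [0.701, -0.701, 0.092, -0.093]
contact_force: [1.2, 0.3, 0.4]
gripper_width: 0.999
t: 3.05
eef_pos: [0.4224, 0.2783, 0.2314]
tool_rot: [0.706, -0.706, 0.038, -0.038]
contact_force: [0.2, 0.7, -0.8]
gripper_width: 1.004
tcp [0.4224 0.2783 0.2314] R [[0.994, 0.0, 0.106], [-0.106, 0.0, 0.994], [0.0, -1.0, 0.0]]
rest 0.62 [275.9 181.2] [0.4247 0.2738 0.    ] tool [ 0.0028  0.2314 -0.0044]
```

View pics/w1.png

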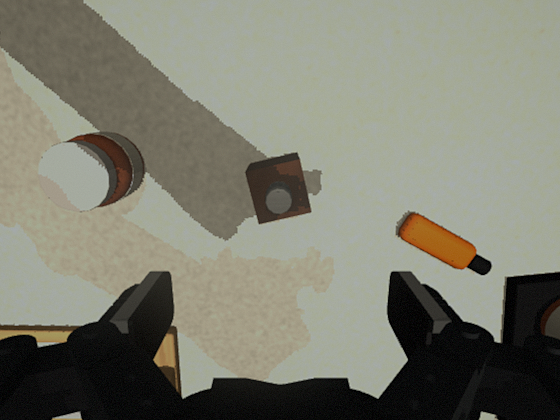

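The rest is at (278,188), with the pin head's lighter top disc at about (279,201). The jar (75,170) and tube (440,240) are well clear.

Run:
```python
from look import *
im=cv2.imread('pics/w1.png'); c=cam('wrist');R,e=tool()
crop=im[140:235,235:325]; g=cv2.cvtColor(crop,cv2.COLOR_BGR2GRAY)
cv2.imwrite('pics/c1.png',cv2.resize(crop,None,fx=6,fy=6,interpolation=cv2.INTER_NEAREST))
m=cv2.inRange(cv2.cvtColor(crop,cv2.COLOR_BGR2HSV),(0,0,60),(180,45,150))
n,l,s,ce=cv2.connectedComponentsWithStats(m)
for i in range(1,n):
    if s[i,4]>60: print(s[i],ce[i]+[235,140])
for uv in [(279,201),(279,203)]:
    X=onplane('wrist',uv,.089,c);print(X,R.T@(X-e))
for q in [(.42,.277,.055),(.42,.277,.089)]: print(proj(c,q))
r=bot.cut_out('wrist','knob'); print([(a['score'],a['extent']) for a in r])
for n in ['scene','top']:
  for a in bot.cut_out(n,'knob')[:2]: print(n,a['score'],a['extent'])
```

```text
[  0   0  66  40 534] [248.8614 155.7097]
[ 67  28  20  40 341] [312.4282 181.3519]
[  0  40  20  54 446] [242.4439 204.6525]
[ 30  46  27  28 560] [278.2929 199.85  ]
[0.4238 0.2778 0.089 ] [ 0.002   0.1423 -0.0009]
[0.4254 0.2776 0.089 ] [ 0.0037  0.1423 -0.0009]
[277.7902 187.8995]
[277.5468 196.5791]
[(0.85, [268.5, 184.4, 293.7, 215.5])]
top 0.52 [170.3, 249.6, 178.6, 259.0]
top 0.2 [163.9, 244.1, 189.4, 265.3]
```

View pics/c1.png

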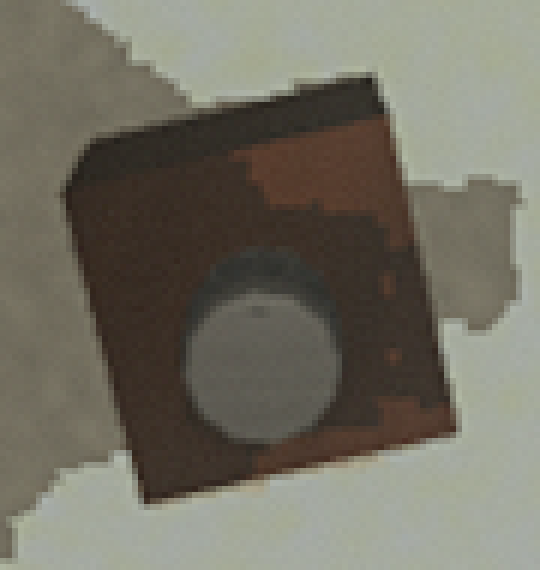

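```bash
python3 -m crank '[{"linear":[0.002,0.035,-0.001],"dr":[0,0,0],"hand":1},{"linear":[0.002,0.07,-0.001],"dr":[0,0,0],"hand":1},{"linear":[0.002,0.1,-0.001],"dr":[0,0,0],"hand":1},{"linear":[0.002,0.13,-0.001],"dr":[0,0,0],"hand":1},{"linear":[0.002,0.155,-0.001],"dr":[0,0,0],"hand":1},{"linear":[0.002,0.172,-0.001],"dr":[0,0,0],"hand":1},{"linear":[0.002,0.172,-0.001],"dr":[0,0,0],"hand":1},{"linear":[0.002,0.172,-0.001],"dr":[0,0,0],"hand":-0.2},{"linear":[0.002,0.172,-0.001],"dr":[0,0,0],"hand":-0.4},{"linear":[0.002,0.172,-0.001],"dr":[0,0,0],"hand":-0.6}]' 30
python3 -m crank '[{"linear":[0,0,0],"dr":[0,0,0],"hand":-1},{"linear":[0,0,0],"dr":[0,0,0],"hand":-1},{"linear":[0,0,0],"dr":[0,0,0],"hand":-1},{"linear":[0,0,0],"dr":[0,0,0],"hand":-1},{"linear":[0,0,0],"dr":[0,0,0],"hand":-1},{"linear":[0,0,0],"dr":[0,0,0],"hand":-1}]' 30
```

```text
t: 4.23
eef_pos: [0.4252, 0.2778, 0.0607]
tool_rot: [0.707, -0.705, 0.036, -0.038]
contact_force: [0.1, 0.1, -0.2]
gripper_width: 0.603
t: 4.73
eef_pos: [0.4247, 0.2774, 0.0603]
tool_rot: [0.707, -0.706, 0.037, -0.037]
contact_force: [-0.7, -1.0, 6.5]
gripper_width: 0.244
```

```bash
python3 -m crank '[{"linear":[0,-0.02,0],"dr":[0,0,0],"hand":-1},{"linear":[0,-0.05,0],"dr":[0,0,0],"hand":-1},{"linear":[0,-0.085,0],"dr":[0,0,0],"hand":-1},{"linear":[0.01,-0.12,-0.018],"dr":[0,0,0],"hand":-1},{"linear":[0.025,-0.145,-0.045],"dr":[0,0,0],"hand":-1},{"linear":[0.044,-0.16,-0.078],"dr":[0,0,0],"hand":-1},{"linear":[0.063,-0.16,-0.112],"dr":[0,0,0],"hand":-1},{"linear":[0.082,-0.16,-0.147],"dr":[0,0,0],"hand":-1},{"linear":[0.101,-0.16,-0.181],"dr":[0,0,0],"hand":-1},{"linear":[0.12,-0.16,-0.215],"dr":[0,0,0],"hand":-1}]' 30
python3 -m crank '[{"linear":[0.02,0,-0.035],"dr":[0,0,0],"hand":-1},{"linear":[0.039,0,-0.07],"dr":[0,0,0],"hand":-1},{"linear":[0.059,0,-0.105],"dr":[0,0,0],"hand":-1},{"linear":[0.079,0,-0.14],"dr":[0,0,0],"hand":-1},{"linear":[0.098,0,-0.175],"dr":[0,0,0],"hand":-1},{"linear":[0.112,0,-0.2],"dr":[0,0,0],"hand":-1},{"linear":[0.118,0,-0.212],"dr":[0,0,0],"hand":-1},{"linear":[0.118,0,-0.212],"dr":[0,0,0],"hand":-1},{"linear":[0.118,0,-0.212],"dr":[0,0,0],"hand":-1}]' 30
python3 - <<'E'
from look import *
c,im=look('w2.png',[('knob',.23),('pin_tip',.17),('bore',.077),('mast_mid',.05),('easel',0)])
E
```

```text
t: 5.57
eef_pos: [0.5214, 0.0487, 0.2199]
tool_rot: [0.706, -0.706, 0.037, -0.037]
contact_force: [0.0, 1.3, -0.4]
gripper_width: 0.25
t: 6.32
eef_pos: [0.6159, -0.1722, 0.219]
tool_rot: [0.706, -0.706, 0.038, -0.037]
contact_force: [0.0, 1.1, -1.5]
gripper_width: 0.252
tcp [ 0.6159 -0.1722  0.219 ] R [[0.994, -0.001, 0.105], [-0.105, 0.001, 0.994], [-0.001, -1.0, 0.001]]
knob 0.87 [281.8 290. ] [ 0.6168 -0.1717  0.23  ] tool [ 0.0008 -0.011   0.0006]
pin_tip 0.62 [278.9 235.5] [ 0.6146 -0.1728  0.17  ] tool [-0.0012  0.049  -0.0007]
bore 0.8 [273.5 199.7] [ 0.6161 -0.1775  0.077 ] tool [ 0.0009  0.142  -0.0053]
bore 0.57 [ 11.  110.6] [ 0.5263 -0.3675  0.077 ] tool [-0.0684  0.1419 -0.2037]
mast_mid 0.88 [384.4 190. ] [ 0.6241 -0.0807  0.05  ] tool [-0.0013  0.169   0.0917]
easel 0.62 [379.6 179. ] [ 0.6245 -0.0717  0.    ] tool [-0.0019  0.219   0.1007]
```

View pics/w2.png

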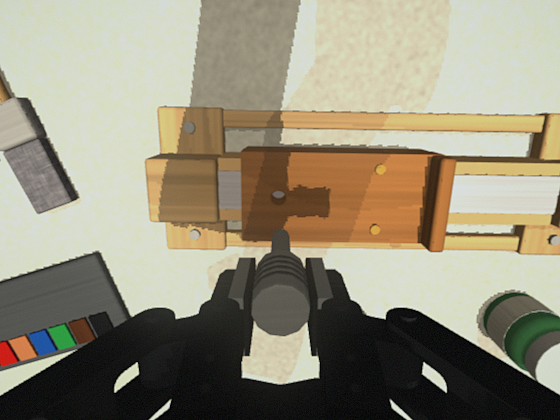

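The bore shows at (279,196), the pin tip hangs at (279,232), and the plate edges run nearly horizontal. I refine the bore centre and easel axis.

Run:
```python
from look import *
im=cv2.imread('pics/w2.png'); c=cam('wrist');R,e=tool()
T=lambda uv,z:(R.T@(onplane('wrist',uv,z,c)-e))[[0,2]]
a=cv2.resize(im[170:260,240:330],None,fx=6,fy=6,interpolation=cv2.INTER_NEAREST); cv2.imwrite('pics/c2.png',a)
for p in [(279,196),(279,195)]: print(T(p,.077))
# plate far edge: strongest gradient along columns
g=cv2.cvtColor(cv2.GaussianBlur(im,(3,3),0),cv2.COLOR_BGR2LAB)[:,:,2].astype(float)
for z,(r0,r1),cols in [(.077,(143,165),range(300,420,4)),(.05,(152,170),range(460,535,4)),(.05,(200,225),range(460,535,4))]:
    P=[]
    for u in cols:
        d=np.diff(g[r0:r1,u]); P.append(T((u,r0+np.argmax(abs(d))+.5),z))
    P=np.array(P); s=np.polyfit(P[:,1],P[:,0],1); print(z,'slope',s,'res',np.std(P[:,0]-np.polyval(s,P[:,1])))
```

```text
[-0.0021 -0.0009]
[-0.0029 -0.0009]
0.077 slope [ 0.0172 -0.0379] res 0.00022913645276415777
0.05 slope [ 0.0207 -0.0301] res 0.0010373395761574826
0.05 slope [0.0203 0.0159] res 0.00023202815457348932
```

View pics/c2.png

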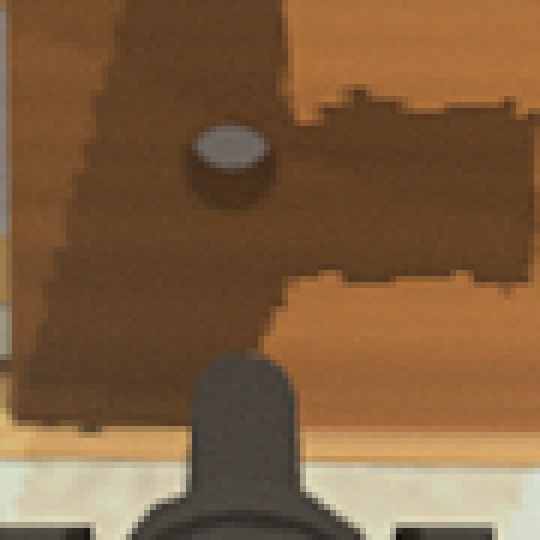

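Run:
```python
from look import *
c=cam('wrist');R,e=tool()
T=lambda uv,z:(R.T@(onplane('wrist',uv,z,c)-e))[[0,2]]
print('bore',T((278.4,197.6),.077),'ref knob',)
z=e[2]-.0513
print('shank col at tip',T((280.8,236),z),'far edge',T((280.8,228.3),z),'chamfer up',T((280.8,228.3),z+.001))
```

```text
bore [-0.0008 -0.0014] ref knob
shank col at tip [-0.0001  0.0004] far edge [-0.0047  0.0004] chamfer up [-0.0051  0.0004]
```

```bash
python3 -m crank '[{"linear":[-0.0005,0.03,-0.0015],"dr":[0,0,0],"hand":-1},{"linear":[-0.0005,0.055,-0.0015],"dr":[0,0,0],"hand":-1},{"linear":[-0.0005,0.075,-0.0015],"dr":[0,0,0],"hand":-1},{"linear":[-0.0005,0.085,-0.0015],"dr":[0,0,0],"hand":-1},{"linear":[-0.0005,0.088,-0.0015],"dr":[0,0,0],"hand":-1},{"linear":[-0.0005,0.09,-0.0015],"dr":[0,0,0],"hand":-1},{"linear":[-0.0005,0.092,-0.0015],"dr":[0,0,0],"hand":-1},{"linear":[-0.0005,0.0935,-0.0015],"dr":[0,0,0],"hand":-1},{"linear":[-0.0005,0.095,-0.0015],"dr":[0,0,0],"hand":-1},{"linear":[-0.0005,0.095,-0.0015],"dr":[0,0,0],"hand":-1}]' 30
```

```text
t: 7.45
eef_pos: [0.616, -0.174, 0.1248]
tool_rot: [0.706, -0.706, 0.037, -0.037]
contact_force: [0.6, 0.3, -1.6]
gripper_width: 0.245
```

```bash
python3 -m crank '[{"linear":[0,0.003,0],"dr":[0,0,0],"hand":-1},{"linear":[0,0.006,0],"dr":[0,0,0],"hand":-1},{"linear":[0,0.009,0],"dr":[0,0,0],"hand":-1},{"linear":[0,0.012,0],"dr":[0,0,0],"hand":-1},{"linear":[0,0.015,0],"dr":[0,0,0],"hand":-1},{"linear":[0,0.018,0],"dr":[0,0,0],"hand":-1},{"linear":[0,0.018,0],"dr":[0,0,0],"hand":-1}]' 30
python3 -m crank '[{"linear":[0,0.002,0],"dr":[0,0,0],"hand":-1},{"linear":[0,0.004,0],"dr":[0,0,0],"hand":-1},{"linear":[0,0.0045,0],"dr":[0,0,0],"hand":-1},{"linear":[0,0.0045,0],"dr":[0,0,0],"hand":-1}]' 30
```

```text
t: 8.03
eef_pos: [0.6152, -0.1739, 0.1054]
tool_rot: [0.706, -0.706, 0.037, -0.037]
contact_force: [-0.1, -0.4, -0.9]
gripper_width: 0.246
t: 8.37
eef_pos: [0.6156, -0.174, 0.1016]
tool_rot: [0.706, -0.706, 0.037, -0.037]
contact_force: [0.1, -0.5, -0.5]
gripper_width: 0.245
```

```bash
for i in 1 2 ; do :; done; python3 -m crank '[{"linear":[0,0.0005,0],"dr":[0,0,0],"hand":-1},{"linear":[0,0.001,0],"dr":[0,0,0],"hand":-1},{"linear":[0,0.0015,0],"dr":[0,0,0],"hand":-1},{"linear":[0,0.0015,0],"dr":[0,0,0],"hand":-1}]' 30
```

```text
t: 8.7
eef_pos: [0.6161, -0.1741, 0.1013]
tool_rot: [0.706, -0.706, 0.037, -0.037]
contact_force: [-1.7, 0.5, 6.0]
gripper_width: 0.246
```

```bash
python3 -m crank '[{"linear":[0,0.0005,0.001],"dr":[0,0,0],"hand":-1},{"linear":[0,0.001,0.003],"dr":[0,0,0],"hand":-1},{"linear":[0,0.001,0.005],"dr":[0,0,0],"hand":-1},{"linear":[0,0.001,0.007],"dr":[0,0,0],"hand":-1},{"linear":[0,0.001,0.009],"dr":[0,0,0],"hand":-1},{"linear":[0,0.001,0.01],"dr":[0,0,0],"hand":-1},{"linear":[0,0.001,0.01],"dr":[0,0,0],"hand":-1}]' 30
```

```text
t: 9.28
eef_pos: [0.617, -0.1686, 0.1013]
tool_rot: [-0.704, 0.708, -0.037, 0.039]
contact_force: [-3.2, -6.2, 8.6]
gripper_width: 0.247
```

```bash
python3 -m crank '[{"linear":[0,0,0.0015],"dr":[0,0,0],"hand":-1},{"linear":[0,0,0.003],"dr":[0,0,0],"hand":-1},{"linear":[0,0,0.0045],"dr":[0,0,0],"hand":-1},{"linear":[0,0,0.006],"dr":[0,0,0],"hand":-1},{"linear":[0,0,0.0075],"dr":[0,0,0],"hand":-1},{"linear":[0,0,0.008],"dr":[0,0,0],"hand":-1},{"linear":[0,0,0.008],"dr":[0,0,0],"hand":-1}]' 30
```

```text
t: 9.87
eef_pos: [0.6179, -0.1608, 0.1013]
tool_rot: [-0.704, 0.708, -0.037, 0.039]
contact_force: [-2.3, -6.8, 9.9]
gripper_width: 0.252
```

```bash
python3 -c "
from look import *
o=bot.get_obs();print(o['eef_pos'],o['contact_force'],o['torque']);print(tool()[0])
X=[];c=cam('scene');bot.read_camera('scene');r=bot.place_of('scene','knob');print([(a['score'],a['xy'],onplane('scene',a['xy'],.113,c)) for a in r])"
```

```text
[ 0.6179 -0.1608  0.1013] [-2.3165 -6.8226  9.8891] [-1.9217  0.7282 -0.0218]
[[ 0.9942  0.0026  0.1073]
 [-0.1073 -0.0051  0.9942]
 [ 0.0031 -1.     -0.0048]]
[(0.64, [232.8, 245.2], array([ 0.6233, -0.1657,  0.113 ]))]
```

```bash
python3 -m crank '[{"linear":[0,0,0.001],"dr":[0,0,0],"hand":-1},{"linear":[0,0,0.002],"dr":[0,0,0],"hand":-1},{"linear":[0,0,0.003],"dr":[0,0,0],"hand":-1},{"linear":[0,0,0.004],"dr":[0,0,0],"hand":-1},{"linear":[0,0,0.005],"dr":[0,0,0],"hand":-1},{"linear":[0,0,0.006],"dr":[0,0,0],"hand":-1},{"linear":[0,0,0.007],"dr":[0,0,0],"hand":-1},{"linear":[0,0,0.008],"dr":[0,0,0],"hand":-1},{"linear":[0,0,0.009],"dr":[0,0,0],"hand":-1},{"linear":[0,0,0.01],"dr":[0,0,0],"hand":-1}]' 30
```

```text
t: 10.8
eef_pos: [0.619, -0.1511, 0.1013]
tool_rot: [-0.704, 0.708, -0.037, 0.039]
contact_force: [-3.2, -6.8, 8.0]
gripper_width: 0.248
```

```bash
python3 -m crank '[{"linear":[0,0,0.001],"dr":[0,0,0],"hand":-1},{"linear":[0,0,0.002],"dr":[0,0,0],"hand":-1},{"linear":[0,0,0.003],"dr":[0,0,0],"hand":-1},{"linear":[0,0,0.004],"dr":[0,0,0],"hand":-1},{"linear":[0,0,0.005],"dr":[0,0,0],"hand":-1},{"linear":[0,0,0.006],"dr":[0,0,0],"hand":-1},{"linear":[0,0,0.007],"dr":[0,0,0],"hand":-1},{"linear":[0,0,0.008],"dr":[0,0,0],"hand":-1},{"linear":[0,0,0.008],"dr":[0,0,0],"hand":-1},{"linear":[0,0,0.008],"dr":[0,0,0],"hand":-1}]' 30
```

```text
t: 11.63
eef_pos: [0.62, -0.1428, 0.1013]
tool_rot: [-0.704, 0.708, -0.037, 0.039]
contact_force: [-1.8, -7.2, 10.0]
gripper_width: 0.246
```

```bash
python3 -m crank '[{"linear":[0,0,0.001],"dr":[0,0,0],"hand":-1},{"linear":[0,0,0.002],"dr":[0,0,0],"hand":-1},{"linear":[0,0,0.003],"dr":[0,0,0],"hand":-1},{"linear":[0,0,0.004],"dr":[0,0,0],"hand":-1},{"linear":[0,0,0.005],"dr":[0,0,0],"hand":-1},{"linear":[0,0,0.006],"dr":[0,0,0],"hand":-1},{"linear":[0,0,0.007],"dr":[0,0,0],"hand":-1},{"linear":[0,0,0.008],"dr":[0,0,0],"hand":-1},{"linear":[0,0,0.008],"dr":[0,0,0],"hand":-1},{"linear":[0,0,0.008],"dr":[0,0,0],"hand":-1}]' 30
```

```text
t: 12.47
eef_pos: [0.621, -0.1348, 0.1013]
tool_rot: [-0.704, 0.708, -0.037, 0.039]
contact_force: [-1.4, -7.2, 8.5]
gripper_width: 0.242
```

```bash
python3 -m crank '[{"linear":[0,0,0.001],"dr":[0,0,0],"hand":-1},{"linear":[0,0,0.002],"dr":[0,0,0],"hand":-1},{"linear":[0,0,0.003],"dr":[0,0,0],"hand":-1},{"linear":[0,0,0.004],"dr":[0,0,0],"hand":-1},{"linear":[0,0,0.005],"dr":[0,0,0],"hand":-1},{"linear":[0,0,0.006],"dr":[0,0,0],"hand":-1},{"linear":[0,0,0.007],"dr":[0,0,0],"hand":-1},{"linear":[0,0,0.008],"dr":[0,0,0],"hand":-1},{"linear":[0,0,0.008],"dr":[0,0,0],"hand":-1},{"linear":[0,0,0.008],"dr":[0,0,0],"hand":-1}]' 30
```

```text
t: 13.3
eef_pos: [0.6219, -0.1262, 0.1012]
tool_rot: [-0.705, 0.707, -0.037, 0.039]
contact_force: [-1.7, -5.6, 8.3]
gripper_width: 0.244
```

```bash
python3 -m crank '[{"linear":[0,0,0.001],"dr":[0,0,0],"hand":-1},{"linear":[0,0,0.002],"dr":[0,0,0],"hand":-1},{"linear":[0,0,0.003],"dr":[0,0,0],"hand":-1},{"linear":[0,0,0.004],"dr":[0,0,0],"hand":-1},{"linear":[0,0,0.005],"dr":[0,0,0],"hand":-1},{"linear":[0,0,0.006],"dr":[0,0,0],"hand":-1},{"linear":[0,0,0.007],"dr":[0,0,0],"hand":-1},{"linear":[0,0,0.008],"dr":[0,0,0],"hand":-1},{"linear":[0,0,0.008],"dr":[0,0,0],"hand":-1},{"linear":[0,0,0.008],"dr":[0,0,0],"hand":-1}]' 30
```

```text
t: 14.13
eef_pos: [0.6219, -0.1183, 0.0997]
tool_rot: [-0.704, 0.708, -0.037, 0.038]
contact_force: [0.2, -9.5, 2.8]
gripper_width: 0.247
```

The tool dropped 1.5 mm and the side force rose, so the tip has found the hole. I press down gently.

```bash
python3 -m crank '[{"linear":[0,0.001,0],"dr":[0,0,0],"hand":-1},{"linear":[0,0.002,0],"dr":[0,0,0],"hand":-1},{"linear":[0,0.003,0],"dr":[0,0,0],"hand":-1},{"linear":[0,0.004,0],"dr":[0,0,0],"hand":-1},{"linear":[0,0.004,0],"dr":[0,0,0],"hand":-1}]' 30
```

```text
t: 14.55
eef_pos: [0.6219, -0.1186, 0.0958]
tool_rot: [-0.704, 0.708, -0.037, 0.038]
contact_force: [-0.4, -9.9, 1.2]
gripper_width: 0.248
```

```bash
python3 -m crank '[{"linear":[0,0.001,-0.001],"dr":[0,0,0],"hand":-1},{"linear":[0,0.002,-0.002],"dr":[0,0,0],"hand":-1},{"linear":[0,0.003,-0.003],"dr":[0,0,0],"hand":-1},{"linear":[0,0.0045,-0.004],"dr":[0,0,0],"hand":-1},{"linear":[0,0.006,-0.004],"dr":[0,0,0],"hand":-1},{"linear":[0,0.0075,-0.004],"dr":[0,0,0],"hand":-1},{"linear":[0,0.009,-0.004],"dr":[0,0,0],"hand":-1},{"linear":[0,0.0105,-0.004],"dr":[0,0,0],"hand":-1},{"linear":[0,0.011,-0.004],"dr":[0,0,0],"hand":-1}]' 30
```

```text
t: 15.3
eef_pos: [0.6216, -0.1196, 0.0842]
tool_rot: [-0.706, 0.707, -0.037, 0.037]
contact_force: [-0.0, -5.1, 2.8]
gripper_width: 0.245
```

```bash
python3 -m crank '[{"linear":[0,0.001,-0.001],"dr":[0,0,0],"hand":-1},{"linear":[0,0.002,-0.002],"dr":[0,0,0],"hand":-1},{"linear":[0,0.003,-0.003],"dr":[0,0,0],"hand":-1},{"linear":[0,0.003,-0.003],"dr":[0,0,0],"hand":-1},{"linear":[0,0.003,-0.003],"dr":[0,0,0],"hand":-1}]' 30
```

```text
t: 15.72
eef_pos: [0.6215, -0.1201, 0.0823]
tool_rot: [0.707, -0.706, 0.037, -0.037]
contact_force: [-3.7, -1.2, 11.8]
gripper_width: 0.245
```

Seated at z = 0.0823, exactly the predicted height. I release, retreat and check.

```bash
python3 -m crank '[{"linear":[0,-0.0015,-0.0005],"dr":[0,0,0],"hand":-0.4},{"linear":[0,-0.0015,-0.0005],"dr":[0,0,0],"hand":-0.2},{"linear":[0,-0.0015,-0.0005],"dr":[0,0,0],"hand":0.2},{"linear":[0,-0.0015,-0.0005],"dr":[0,0,0],"hand":0.4},{"linear":[0,-0.0015,-0.0005],"dr":[0,0,0],"hand":0.4},{"linear":[0,-0.01,-0.0005],"dr":[0,0,0],"hand":0.4},{"linear":[0,-0.03,-0.0005],"dr":[0,0,0],"hand":0.4},{"linear":[0,-0.06,-0.0005],"dr":[0,0,0],"hand":0.4},{"linear":[0,-0.095,-0.0005],"dr":[0,0,0],"hand":0.4},{"linear":[0,-0.13,-0.0005],"dr":[0,0,0],"hand":0.4}]' 30
python3 -m crank '[{"linear":[0,-0.01,0],"dr":[0,0,0],"hand":1},{"linear":[0,-0.01,0],"dr":[0,0,0],"hand":1},{"linear":[0,-0.01,0],"dr":[0,0,0],"hand":1},{"linear":[0,-0.01,0],"dr":[0,0,0],"hand":1}]'
python3 - <<'E'
from look import *
c,im=look('w3.png',[('knob',.094),('bore',.077)])
# side scene crop
s=bot.read_camera('scene'); a=cv2.resize(s[190:310,170:330],(640,480)); b=cv2.resize(im,(640,480))
cv2.imwrite('pics/m3.png',cv2.resize(np.hstack([a,b]),(800,300)))
print([(round(q['score'],2),q['xy'],q['extent'] if 'extent' in q else '') for q in bot.place_of('scene','knob')], proj(cam('scene'),(.6215,-.12,.094)))
E
```

```text
t: 16.55
eef_pos: [0.6206, -0.1218, 0.2128]
tool_rot: [-0.706, 0.706, -0.037, 0.037]
contact_force: [0.8, 0.6, -0.4]
gripper_width: 0.704
t: 16.88
eef_pos: [0.6203, -0.1214, 0.2201]
tool_rot: [0.706, -0.706, 0.038, -0.036]
contact_force: [0.0, 0.8, -0.4]
gripper_width: 1.0
tcp [ 0.6203 -0.1214  0.2201] R [[0.995, -0.002, 0.104], [-0.104, 0.0, 0.995], [-0.002, -1.0, 0.0]]
knob 0.64 [282.9 205.6] [ 0.6219 -0.1194  0.094 ] tool [0.0016 0.126  0.0021]
bore 0.6 [281.6 200.1] [ 0.6216 -0.1203  0.077 ] tool [0.0015 0.1431 0.0012]
[(0.57, [249.3, 236.4], '')] [249.6934 237.0062]
```

View pics/m3.png

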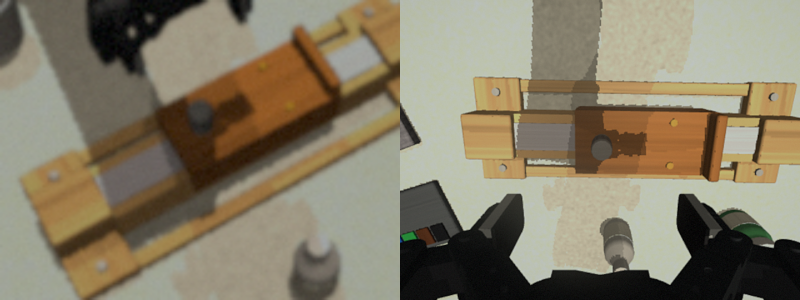

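The left panel shows the pin's head sitting on the plate and standing upright, at about scene pixel (249,236). From above it is at wrist pixel (283,205), and nothing touches it. The stroke from tip on the mast to seated was 19.0 mm, as specified. I hand in.

```bash
python3 -c "
from station import bot
print(bot.hand_in())"
```

```text
the job is handed in; nothing more can be done
None
```

The canvas holder is locked: the pin is fully home and upright in the mast, and the job is handed in (about 17 s of the 64 s used). The hand-in itself gave no verdict.

I took the pin from its rest and lowered it into the bore until the tip stood on the mast. I then slid the holder about 54 mm towards its lip under roughly 10 N of downward force until the tip dropped into the hidden hole. Finally I pressed it down, let go and drew back.

- **Depth:** the tool went down 19.0 mm from tip on the mast to seated, which is exactly the stated travel to fully home.
- **Position and uprightness:** the knob seen by the scene camera is within 1 pixel of where a seated pin should be. Both cameras show it upright with its head on the plate.
- **Forces:** the highest force I saw, read at the end of each move, was about 12 N. After release the readings were near zero.
- **Bystanders:** I did not re-measure the jars, cup, bottle, tube or brush at the end. I kept the path clear of them and saw no sign of contact.

No check failed or disagreed.

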